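# Find the full salt tin by heft and hold it over the roasting pan

## Robot

A 7-joint arm with a two-finger parallel gripper is mounted at the origin on the work surface. World frame = base frame: x ahead of the robot, y to its left, z up, the work surface at z = 0. Lengths are in m, angles in rad, forces in N, time in s.
With the tool pointing down it reaches from about 0.425 to 0.875 m from the base axis. Payload 4.7 kg.
Tool frame: the origin (TCP) lies between the finger pads; the fingertips stand 22 mm ahead of it and the grasp point (between the pads) lies 3 mm ahead of it; z points along the fingers, y is the line along which they close (so a half turn about z gives the same grasp; the last joint's range is limited). The gripper opens to 87 mm and grips with 3 to 60 N. Pads are 19 mm wide; open, the fingers measure 117 mm over their backs; the gripper's body (75 mm by 190 mm) begins 51 mm behind the grasp point.
Start: joints at [-1.12, 0.321, -0.07, 1.45, 0.023, 1.371, -0.057], TCP at [0.275, 0.589, 0.213] pointing down, gripper open.
Joint ranges: [-2.86, 2.86], [-0.3, 2.09], [-1.38, 1.24], [0.06, 2.45], [-1.56, 4.7], [0.09, 2.05], [-2.69, 2.69]. Speed limits (rad/s): [2.57, 2.57, 3.14, 3.14, 3.14, 3.14, 3.14].

## Interface

Orientations are given as a rotation vector (axis times angle).
In Python, from bench import ctrl gives the robot as it stands. The module is installed in compiled form; this text tells all that it offers.
- The arm moves only by the tool send_rows, never from a script. Its argument "motion" is a list of rows, each an object with "claw": the opening, from -1 (shut) to 1 (fully open); "slide": the shift along the tool's x, y, z in mm, a list of three; "delta_rot": the turn, a rotation vector about the tool's x, y, z in rad, a list of three. In form: [{"claw": claw, "slide": [x, y, z], "delta_rot": [ax, ay, az]}, ...]. A call has 1 to 5 rows; each row is the pose to reach, as a shift and turn from the pose commanded when the call began, along the tool's axes at that moment; what a row does not reach only later rows make up. A row lasts 1/10 s, in which the tool goes at most 50 mm and 8.59 degrees, less where a joint would pass 70% of its speed; a pose out of reach is approached as far as the arm can. A call with a gripper value outside its range is refused whole. The fingers move at their own pace and stop on an object; "grip_force" is the grip in N (left out, the last holds). Time passes only in rows, so rows that repeat a pose let the fingers close. It gives the time, the measured TCP pose, the force, the opening and the grip force at its end, in the units of the state.
- ctrl.get_state(): the state, without advancing time (a new reading comes with each control period).
- ctrl.get_image(name): name is "side" or "top"; returns a dict with "color" (384x512x3 uint8, blue, green, red), "fx", "fy", "cx", "cy" (pixels), "k1" (the pictures are not rectified: a ray, as slopes to the right and down, at radius r is drawn at 1 + k1 r^2 times it, then the intrinsics apply), "pose" (4x4, takes a point from camera to world coordinates). Camera axes: x right, y down, z forward; pixel columns grow to the right and rows downward; lengths in m; the calibration is good to about 2 mm. A picture is of the moment at which its call begins. There is no depth.
- ctrl.close_job(): hands the job in; it is judged then, once.
The state is a dict: "time": time; "joint_positions": joint angles; "qd": joint speeds; "joint_torque": joint torques, N m; "position": TCP position; "tool_rot": TCP orientation; "ft_force": force on the tool from outside, world axes, zero at the start; "torque": the same for the moment, N m; "grip_width": opening from 0.0 (shut) to 1.0 (fully open); "grip_force": force on a finger pad.
Only numpy, scipy, OpenCV 4.12 (cv2) and the standard library are available. Lean on these libraries where they do the work, as an engineer would, in place of code of your own. Each camera call takes 0.05 s, during which the arm holds its last target. There are 200 camera calls.

## Task

Three identical closed salt tins stand in a row on the white cutting board and only the heaviest is full enough to season the potatoes. Begin with the tin nearest the roasting pan and work along the row away from it: lift each tin a few centimetres straight up, feel its weight for a moment, and set it back upright in its own place before trying the next (the last need not go back if it is the one). Then hold the heaviest upright over the middle of the roasting pan, its underside at least 5 cm above the rim, and finish while still holding it still there, with the other two standing on the board; never let go of a tin in the air or tip one over, and leave everything else where it is.

Things in the scene. Friction and masses are not known exactly. Their poses are not given: they have to be found in the camera images.
- tin_a: closed cylindrical salt tin, bare metal, 58 mm across (lid 59 mm), 110 mm tall; the three look identical and differ only in weight. Origin: centre of its underside, z up along its axis. Any of the three places in the row may be its start. The heaviest of the three weighs 0.45 to 0.6 kg, the other two 0.15 to 0.35 kg each
- tin_b: closed cylindrical salt tin, bare metal, 58 mm across (lid 59 mm), 110 mm tall; the three look identical and differ only in weight. Origin: centre of its underside, z up along its axis. Any of the three places in the row may be its start. The heaviest of the three weighs 0.45 to 0.6 kg, the other two 0.15 to 0.35 kg each
- tin_c: closed cylindrical salt tin, bare metal, 58 mm across (lid 59 mm), 110 mm tall; the three look identical and differ only in weight. Origin: centre of its underside, z up along its axis. Any of the three places in the row may be its start. The heaviest of the three weighs 0.45 to 0.6 kg, the other two 0.15 to 0.35 kg each
- board: white plastic cutting board, 240 mm (its x) by 360 mm (its y) by 12 mm thick, lying fixed on the table; the tins stand on it in a row along its y axis, about 120 mm apart. Origin: centre of its underside; its +y axis points along the row towards the roasting pan
- pan: rectangular metal roasting pan, 280 mm (its x) by 200 mm (its y), rim 70 mm above the table, with a loop handle at each x end, full of peeled potatoes that stay below the rim; fixed. It stands beyond the board's +y edge. Origin: centre of its underside
- potato_1: half a peeled potato lying flat side down on the cutting board near an edge, about 48 mm across and 26 mm high; to be left alone. Origin: centre of its underside
- potato_2: half a peeled potato lying flat side down on the cutting board near an edge, about 44 mm across and 24 mm high; to be left alone. Origin: centre of its underside
- bottle_1: brown glass bottle, 60 mm across, 210 mm tall, standing on the table; to be left alone. Origin: centre of its underside
- bottle_2: brown glass bottle, 60 mm across, 210 mm tall, standing on the table; to be left alone. Origin: centre of its underside
- bowl: empty white bowl, 120 mm across, 55 mm high, on the table beyond the board; to be left alone. Origin: centre of its underside
- mug: blue mug, 76 mm across, 90 mm high, on the table; to be left alone. Origin: centre of its underside
- spatula: spatula lying on the table to the robot's right; to be left alone. Origin on its underside
Not all that is in view belongs to the job. What is shaped like the tin_c but orange or pink is not meant.

How it is judged:
By the outcome, as a careful person would: the job done as asked, in the order asked, and still so for the second after the job is handed in, while the arm keeps its last pose, push and grip.
It also fails if it takes over 67 s, if anything falls off the work surface, if the arm or the gripper's body presses on something with over 40 N, if the wrist force passes 120 N, or if a joint passes its speed limit or range.

## Working session

There is one attempt and no reset: what is moved stays moved. The work goes in short steps, Python scripts to look and compute and a tool call to move; the robot and the scene stay as the last step left them, time stands still between calls to the robot, and variables do not carry over. Pictures are saved under pics/ and viewed, at most 10 in all, crops included, and the job is handed in when it is done.

Besides the shell and the picture viewer there is one more tool, called after "Emit:" as name(argument=value, ...), one argument or row to a line, values as JSON. send_rows: Moves the arm, as the interface text tells. Its arguments: {"type":"object","properties":{"motion":{"type":"array","items":{"type":"object","properties":{"claw":{"type":"number"},"slide":{"type":"array","items":{"type":"number"}},"delta_rot":{"type":"array","items":{"type":"number"}}}}},"grip_force":{"type":"number"}},"required":["motion"]}

```bash
mkdir -p pics; cat > h.py <<'E'
import numpy as np,cv2
from bench import ctrl
def px2ray(im,u,v):
    K=np.array([[im["fx"],0,im["cx"]],[0,im["fy"],im["cy"]],[0,0,1.]])
    p=cv2.undistortPoints(np.array([[[u,v]]],float),K,np.array([im["k1"],0,0,0.]))[0,0]
    T=np.array(im["pose"]);return T[:3,3],T[:3,:3]@np.array([p[0],p[1],1])
def onplane(im,u,v,z):
    o,d=px2ray(im,u,v);return o+d*(z-o[2])/d[2]
E
python3 - <<'E'
from h import *
import pickle
for n in("top","side"):
    im=ctrl.get_image(n);pickle.dump(im,open(n+".pkl","wb"));cv2.imwrite(f"pics/{n}.png",im["color"])
    print(n,im["fx"],im["k1"],np.round(im["pose"],3))
s=ctrl.get_state();print(s)
E
```

```text
top 396.6171849064504 -0.045857705638317474 [[ 0.021 -0.981  0.195  0.253]
 [-1.    -0.02   0.007 -0.02 ]
 [-0.003 -0.195 -0.981  1.344]
 [ 0.     0.     0.     1.   ]]
side 492.56756723905187 -0.06962068782260328 [[ 0.995 -0.048  0.091  0.389]
 [-0.103 -0.559  0.823 -1.121]
 [ 0.011 -0.828 -0.561  0.809]
 [ 0.     0.     0.     1.   ]]
{'time': 0.1, 'joint_positions': array([-1.11990517,  0.32175727, -0.0700673 ,  1.45153669,  0.02263532,
        1.37077784, -0.05692697]), 'qd': array([-2.47988627e-05, -2.51372940e-03,  5.27454322e-05, -2.07618040e-03,
        2.55031939e-04,  9.73320930e-04, -5.00522892e-04]), 'joint_torque': array([-2.38567436e-04, -4.92572129e+01, -4.05875249e-01, -3.13398671e+01,
       -6.42592530e-02,  3.95178166e-02,  7.43207283e-05]), 'position': array([0.27482852, 0.58849437, 0.21237349]), 'tool_rot': array([-6.80630751e-01, -3.06673217e+00,  2.63292825e-03]), 'ft_force': array([-0.22718188,  0.63354826,  0.65350925]), 'torque': array([ 0.00392436, -0.02143417, -0.02186526]), 'grip_force': 0.0, 'grip_width': 0.9987139860693426}
```

View pics/top.png

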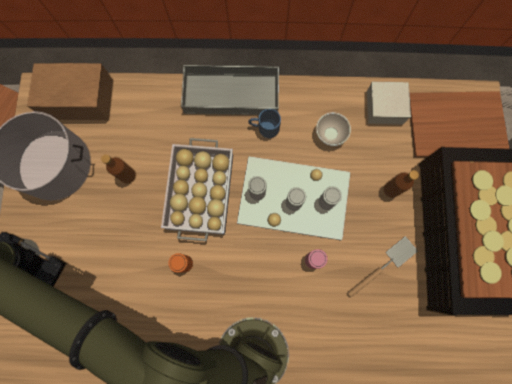

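View pics/side.png

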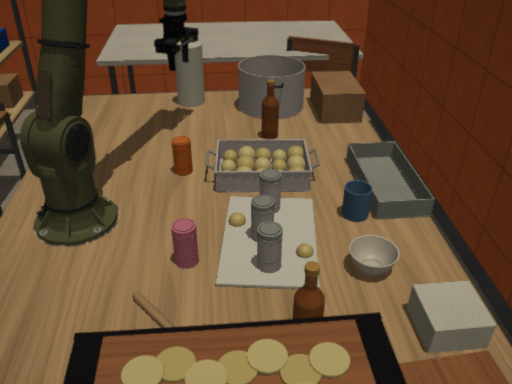

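The top view shows three grey tins with lids near (257,183), (297,196) and (331,194) on the white board. Look-alikes are the orange cylinder (179,263) and the pink one (317,260), neither of which is meant. The pan at (198,190) makes the (257,183) tin first. I'll check that choice in a close crop and measure the row.

```bash
python3 - <<'E'
from h import *
import pickle
a=pickle.load(open("top.pkl","rb"));c=a["color"][150:245,155:355]
cv2.imwrite("pics/crop.png",cv2.resize(c,None,fx=4,fy=4,interpolation=cv2.INTER_CUBIC))
b=pickle.load(open("side.pkl","rb"));c=b["color"][130:290,200:330]
cv2.imwrite("pics/crop2.png",cv2.resize(c,None,fx=3.7,fy=3.7,interpolation=cv2.INTER_CUBIC))
E
```

```text
(no output)
```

View pics/crop.png

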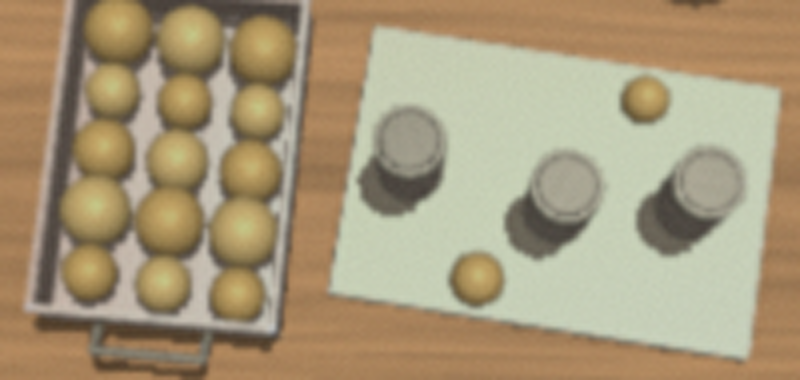

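View pics/crop2.png

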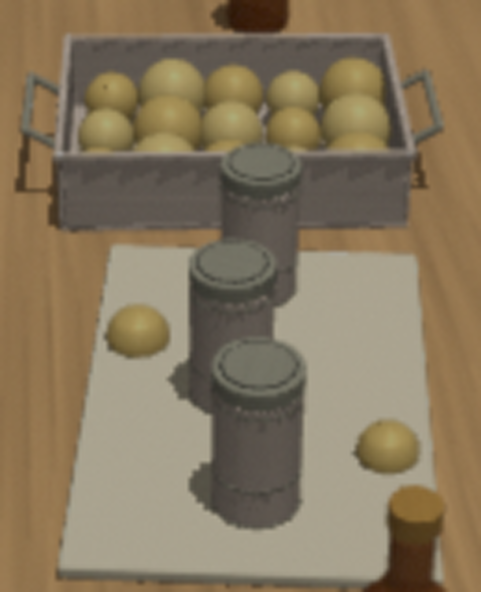

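The crops confirm three identical bare-metal tins. The lid centres in the top crop are (410,141), (566,186) and (709,181), and the first one is nearest the pan.

```bash
python3 - <<'E'
from h import *
import pickle
from scipy.spatial.transform import Rotation as R
a=pickle.load(open("top.pkl","rb"));b=pickle.load(open("side.pkl","rb"))
T=lambda p:((p[0]+.5)/4-.5+155,(p[1]+.5)/4-.5+150)
S=lambda p:((p[0]+.5)/3.7-.5+200,(p[1]+.5)/3.7-.5+130)
for p,q in zip([(410,141),(566,186),(709,181)],[(260,168),(232,263),(259,367)]):
    print("tin",onplane(a,*T(p),.122).round(4),onplane(b,*S(q),.122).round(4))
for p in [(27,312),(277,333),(310,0)]: print("panrim top",onplane(a,*T(p),.07).round(4))
for q in [(58,158),(412,155),(388,36),(66,36)]: print("panrim side",onplane(b,*S(q),.07).round(4))
for p in [(374,27),(780,90),(747,358),(330,293)]: print("board",onplane(a,*T(p),.012).round(4))
for p in [(645,98),(477,278)]: print("potato",onplane(a,*T(p),.025).round(4))
for u,v in [(317,258),(179,262)]:print("decoy",onplane(a,u,v,.11).round(3))
print("bottle2 top",onplane(a,412,175,.21).round(3),"bottle1",onplane(a,107,159,.21).round(3))
s=ctrl.get_state();print(R.from_rotvec(s["tool_rot"]).as_matrix().round(3))
E
```

```text
tin [ 0.5327 -0.0032  0.122 ] [ 0.5317 -0.0074  0.122 ]
tin [ 0.499  -0.1265  0.122 ] [ 0.4991 -0.1261  0.122 ]
tin [ 0.5053 -0.2391  0.122 ] [ 0.5041 -0.24    0.122 ]
panrim top [0.3966 0.3042 0.07  ]
panrim top [0.3841 0.101  0.07  ]
panrim top [0.6643 0.0841 0.07  ]
panrim side [0.3868 0.1051 0.07  ]
panrim side [0.664  0.0863 0.07  ]
panrim side [0.6804 0.2882 0.07  ]
panrim side [0.3986 0.311  0.07  ]
board [0.6595 0.032  0.012 ]
board [ 0.61   -0.3218  0.012 ]
board [ 0.377  -0.2887  0.012 ]
board [0.4249 0.063  0.012 ]
potato [ 0.5969 -0.2025  0.025 ]
potato [ 0.4384 -0.0606  0.025 ]
decoy [ 0.308 -0.193  0.11 ]
decoy [0.287 0.232 0.11 ]
bottle2 top [ 0.552 -0.463  0.21 ] bottle1 [0.583 0.447 0.21 ]
[[-0.906  0.423 -0.001]
 [ 0.423  0.906 -0.002]
 [-0.    -0.002 -1.   ]]
```

Emit:
send_rows(
  motion=[
    {"claw": 1,"slide": [-30,-27,0],"delta_rot": [0,0,0]},
    {"claw": 1,"slide": [-60,-53,0],"delta_rot": [0,0,0]},
    {"claw": 1,"slide": [-90,-80,0],"delta_rot": [0,0,0]},
    {"claw": 1,"slide": [-120,-106,0],"delta_rot": [0,0,0]},
    {"claw": 1,"slide": [-150,-133,0],"delta_rot": [0,0,0]},
  ],
)

```text
time: 0.6
position: [0.355, 0.4033, 0.2129]
tool_rot: [-0.681, -3.067, 0.001]
ft_force: [0.3, 0.7, 0.7]
grip_width: 0.996
grip_force: 0.0
```

Emit:
send_rows(
  motion=[
    {"claw": 1,"slide": [-30,-27,0],"delta_rot": [0,0,0]},
    {"claw": 1,"slide": [-60,-53,0],"delta_rot": [0,0,0]},
    {"claw": 1,"slide": [-90,-80,0],"delta_rot": [0,0,0]},
    {"claw": 1,"slide": [-120,-106,0],"delta_rot": [0,0,0]},
    {"claw": 1,"slide": [-150,-133,0],"delta_rot": [0,0,0]},
  ],
)

```text
time: 1.1
position: [0.4345, 0.2194, 0.2131]
tool_rot: [-0.68, -3.067, 0.0]
ft_force: [0.1, 1.4, -0.4]
grip_width: 1.001
grip_force: 0.0
```

Emit:
send_rows(
  motion=[
    {"claw": 1,"slide": [-30,-27,0],"delta_rot": [0,0,0.1]},
    {"claw": 1,"slide": [-60,-53,0],"delta_rot": [0,0,0.2]},
    {"claw": 1,"slide": [-90,-80,0],"delta_rot": [0,0,0.3]},
    {"claw": 1,"slide": [-120,-106,0],"delta_rot": [0,0,0.4]},
    {"claw": 1,"slide": [-150,-133,0],"delta_rot": [0,0,0.5]},
  ],
)

```text
time: 1.6
position: [0.5141, 0.0356, 0.2131]
tool_rot: [-1.423, -2.8, -0.0]
ft_force: [0.4, 0.5, 0.3]
grip_width: 0.998
grip_force: 0.0
```

Emit:
send_rows(
  motion=[
    {"claw": 1,"slide": [0,0,0],"delta_rot": [0,0,0.12]},
    {"claw": 1,"slide": [0,0,0],"delta_rot": [0,0,0.25]},
    {"claw": 1,"slide": [0,0,0],"delta_rot": [0,0,0.38]},
    {"claw": 1,"slide": [0,0,0],"delta_rot": [0,0,0.51]},
    {"claw": 1,"slide": [0,0,0],"delta_rot": [0,0,0.634]},
  ],
)

```text
time: 2.1
position: [0.5136, 0.037, 0.2129]
tool_rot: [-2.227, -2.215, 0.001]
ft_force: [-0.4, -0.6, 0.1]
grip_width: 1.001
grip_force: 0.0
```

Emit:
send_rows(
  motion=[
    {"claw": 1,"slide": [0,0,0],"delta_rot": [0,0,0]},
    {"claw": 1,"slide": [0,0,0],"delta_rot": [0,0,0]},
    {"claw": 1,"slide": [0,0,0],"delta_rot": [0,0,0]},
  ],
)

```text
time: 2.4
position: [0.5138, 0.0371, 0.2132]
tool_rot: [-2.219, -2.224, 0.0]
ft_force: [-0.0, -1.0, -0.2]
grip_width: 0.996
grip_force: 0.0
```

```bash
cat >> h.py <<'E'
from scipy.spatial.transform import Rotation as R
def delta(x,y,z):
    s=ctrl.get_state();M=R.from_rotvec(s["tool_rot"]).as_matrix()
    print(s["time"],s["position"].round(4),"F",s["ft_force"].round(2),"w",round(s["grip_width"],3),"g",s["grip_force"])
    print(M.round(3).tolist(),"q",s["joint_positions"].round(2));print("tool mm",(M.T@(np.array([x,y,z])-s["position"])*1000).round(1))
E
python3 -c "
from h import *
delta(.532,-.005,.095)"
```

```text
2.4 [0.5138 0.0371 0.2132] F [-0.01 -0.97 -0.25] w 0.996 g 0.0
[[-0.002, 1.0, -0.0], [1.0, 0.002, -0.0], [-0.0, -0.0, -1.0]] q [-0.53  0.03  0.42  1.8  -0.01  1.32 -0.11]
tool mm [-42.1  18.1 118.2]
```

Emit:
send_rows(
  motion=[
    {"claw": 1,"slide": [-14,6,10],"delta_rot": [0,0,0]},
    {"claw": 1,"slide": [-28,12,20],"delta_rot": [0,0,0]},
    {"claw": 1,"slide": [-42,18,30],"delta_rot": [0,0,0]},
    {"claw": 1,"slide": [-42,18,45],"delta_rot": [0,0,0]},
    {"claw": 1,"slide": [-42,18,60],"delta_rot": [0,0,0]},
  ],
  grip_force=35,
)

```text
time: 2.9
position: [0.5318, -0.0046, 0.1523]
tool_rot: [-2.221, -2.221, -0.001]
ft_force: [-1.3, 0.4, -1.1]
grip_width: 1.002
grip_force: 0.0
```

Emit:
send_rows(
  motion=[
    {"claw": 1,"slide": [0,0,15],"delta_rot": [0,0,0]},
    {"claw": 1,"slide": [0,0,30],"delta_rot": [0,0,0]},
    {"claw": 1,"slide": [0,0,45],"delta_rot": [0,0,0]},
    {"claw": 1,"slide": [0,0,58],"delta_rot": [0,0,0]},
    {"claw": 1,"slide": [0,0,58],"delta_rot": [0,0,0]},
  ],
)

```text
time: 3.4
position: [0.53, -0.0041, 0.0929]
tool_rot: [-2.218, -2.221, 0.005]
ft_force: [0.8, 0.1, 0.1]
grip_width: 0.997
grip_force: 0.0
```

```bash
python3 -c "
from h import *
delta(.532,-.005,.095)
a=ctrl.get_image('side')['color'][130:290,200:330]
b=ctrl.get_image('top')['color'][150:245,200:355]
a=cv2.resize(a,None,fx=3,fy=3,interpolation=cv2.INTER_CUBIC);b=cv2.resize(b,(400,245),interpolation=cv2.INTER_CUBIC)
o=np.zeros((480,790,3),np.uint8);o[:,:390]=a;o[:245,390:]=b
cv2.imwrite('pics/g1.png',o)"
```

```text
3.4 [ 0.53   -0.0041  0.0929] F [0.78 0.05 0.12] w 0.997 g 0.0
[[-0.001, 1.0, -0.004], [1.0, 0.001, -0.0], [-0.0, -0.004, -1.0]] q [-0.46  0.17  0.46  1.91 -0.09  1.09  0.03]
tool mm [-0.9  2.  -2.1]
```

View pics/g1.png

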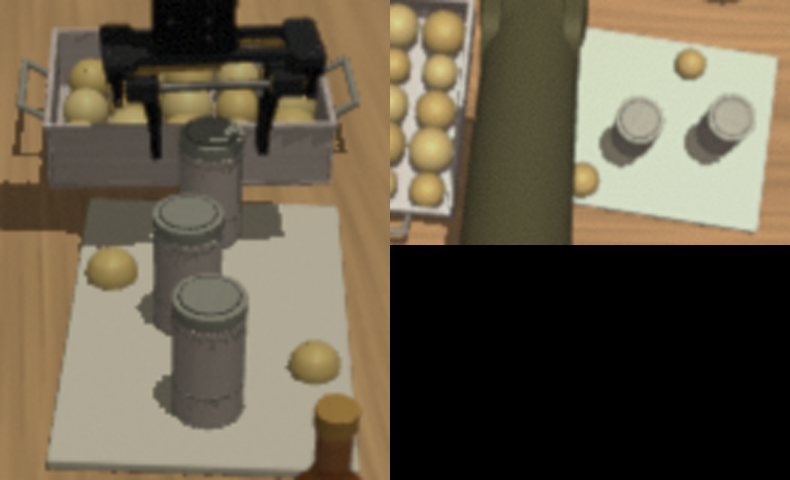

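The left half shows the fingers (155,140) and (263,140) either side of the first tin's lid (212,140), centred on it. I'll close and weigh.

Emit:
send_rows(
  motion=[
    {"claw": -1,"slide": [0,0,0],"delta_rot": [0,0,0]},
    {"claw": -1,"slide": [0,0,0],"delta_rot": [0,0,0]},
    {"claw": -1,"slide": [0,0,0],"delta_rot": [0,0,0]},
    {"claw": -1,"slide": [0,0,0],"delta_rot": [0,0,0]},
    {"claw": -1,"slide": [0,0,0],"delta_rot": [0,0,0]},
  ],
  grip_force=35,
)

```text
time: 4.0
position: [0.5323, -0.0049, 0.0956]
tool_rot: [2.221, 2.221, 0.001]
ft_force: [0.7, -0.3, 1.1]
grip_width: 0.666
grip_force: 35.0
```

Emit:
send_rows(
  motion=[
    {"claw": -1,"slide": [0,0,0],"delta_rot": [0,0,0]},
    {"claw": -1,"slide": [0,0,0],"delta_rot": [0,0,0]},
    {"claw": -1,"slide": [0,0,0],"delta_rot": [0,0,0]},
    {"claw": -1,"slide": [0,0,0],"delta_rot": [0,0,0]},
  ],
)

```text
time: 4.4
position: [0.5323, -0.0048, 0.0956]
tool_rot: [2.221, 2.221, 0.001]
ft_force: [0.1, -0.7, 2.8]
grip_width: 0.67
grip_force: 35.0
```

Gripped (58 mm). Now lifting 40 mm and feeling the weight.

Emit:
send_rows(
  motion=[
    {"claw": -1,"slide": [0,0,-8],"delta_rot": [0,0,0]},
    {"claw": -1,"slide": [0,0,-16],"delta_rot": [0,0,0]},
    {"claw": -1,"slide": [0,0,-24],"delta_rot": [0,0,0]},
    {"claw": -1,"slide": [0,0,-32],"delta_rot": [0,0,0]},
    {"claw": -1,"slide": [0,0,-40],"delta_rot": [0,0,0]},
  ],
)

```text
time: 4.9
position: [0.532, -0.0049, 0.1361]
tool_rot: [2.221, 2.221, 0.0]
ft_force: [-0.6, 0.7, -2.7]
grip_width: 0.672
grip_force: 35.0
```

Emit:
send_rows(
  motion=[
    {"claw": -1,"slide": [0,0,0],"delta_rot": [0,0,0]},
    {"claw": -1,"slide": [0,0,0],"delta_rot": [0,0,0]},
    {"claw": -1,"slide": [0,0,0],"delta_rot": [0,0,0]},
    {"claw": -1,"slide": [0,0,0],"delta_rot": [0,0,0]},
    {"claw": -1,"slide": [0,0,0],"delta_rot": [0,0,0]},
  ],
)

```text
time: 5.4
position: [0.5317, -0.0049, 0.135]
tool_rot: [-2.221, -2.221, 0.001]
ft_force: [0.6, 0.7, -3.2]
grip_width: 0.668
grip_force: 35.0
```

Emit:
send_rows(
  motion=[
    {"claw": -1,"slide": [0,0,0],"delta_rot": [0,0,0]},
    {"claw": -1,"slide": [0,0,0],"delta_rot": [0,0,0]},
  ],
)

```text
time: 5.6
position: [0.5319, -0.0049, 0.1353]
tool_rot: [-2.221, -2.221, 0.0]
ft_force: [0.3, -0.7, -2.8]
grip_width: 0.667
grip_force: 35.0
```

Emit:
send_rows(
  motion=[
    {"claw": -1,"slide": [0,0,0],"delta_rot": [0,0,0]},
  ],
)

```text
time: 5.7
position: [0.532, -0.0049, 0.1353]
tool_rot: [-2.221, -2.221, 0.0]
ft_force: [-1.0, -0.4, -3.8]
grip_width: 0.666
grip_force: 35.0
```

Emit:
send_rows(
  motion=[
    {"claw": -1,"slide": [0,0,0],"delta_rot": [0,0,0]},
  ],
)

```text
time: 5.8
position: [0.532, -0.0049, 0.1354]
tool_rot: [-2.221, -2.221, -0.0]
ft_force: [-0.0, -1.0, -2.2]
grip_width: 0.668
grip_force: 35.0
```

Emit:
send_rows(
  motion=[
    {"claw": -1,"slide": [0,0,0],"delta_rot": [0,0,0]},
  ],
)

```text
time: 5.9
position: [0.532, -0.0049, 0.1354]
tool_rot: [2.221, 2.221, 0.0]
ft_force: [0.2, 0.5, -2.1]
grip_width: 0.664
grip_force: 35.0
```

```bash
python3 -c "
from h import *
im=ctrl.get_image('side');cv2.imwrite('pics/l1s.png',im['color'])
F=[]
for i in range(6): ctrl.get_image('top');F.append(ctrl.get_state()['ft_force'])
print(np.round(F,2)[:,2],np.mean(F,0),ctrl.get_state()['joint_torque'].round(2))
delta(.532,-.005,.0956)"
```

```text
[-3.59 -2.26 -2.58 -1.93 -3.8  -2.73] [-0.02257382  0.10007429 -2.81472406] [  0.   -33.96   1.92 -30.59  -0.06   0.04  -0.  ]
6.25 [ 0.532  -0.0049  0.1354] F [ 0.4  -0.1  -2.73] w 0.669 g 34.99938189983368
[[-0.0, 1.0, 0.0], [1.0, 0.0, 0.0], [0.0, 0.0, -1.0]] q [-0.47  0.13  0.47  1.86 -0.06  1.17  0.01]
tool mm [-0.1  0.  39.8]
```

The first tin reads about 2.8 N (0.29 kg), so it is light. Setting it back down.

Emit:
send_rows(
  motion=[
    {"claw": -1,"slide": [0,0,10],"delta_rot": [0,0,0]},
    {"claw": -1,"slide": [0,0,20],"delta_rot": [0,0,0]},
    {"claw": -1,"slide": [0,0,30],"delta_rot": [0,0,0]},
    {"claw": -1,"slide": [0,0,35],"delta_rot": [0,0,0]},
    {"claw": -1,"slide": [0,0,38],"delta_rot": [0,0,0]},
  ],
)

```text
time: 6.75
position: [0.5314, -0.005, 0.0962]
tool_rot: [-2.221, -2.221, 0.002]
ft_force: [0.4, 0.4, -2.1]
grip_width: 0.67
grip_force: 35.0
```

Emit:
send_rows(
  motion=[
    {"claw": -1,"slide": [0,0,1],"delta_rot": [0,0,0]},
    {"claw": -1,"slide": [0,0,2],"delta_rot": [0,0,0]},
    {"claw": -1,"slide": [0,0,2],"delta_rot": [0,0,0]},
    {"claw": -1,"slide": [0,0,2],"delta_rot": [0,0,0]},
    {"claw": -1,"slide": [0,0,2],"delta_rot": [0,0,0]},
  ],
)

```text
time: 7.25
position: [0.5323, -0.0049, 0.0957]
tool_rot: [2.221, 2.221, 0.001]
ft_force: [-0.7, -0.3, -1.9]
grip_width: 0.668
grip_force: 35.0
```

Emit:
send_rows(
  motion=[
    {"claw": -1,"slide": [0,0,0],"delta_rot": [0,0,0]},
  ],
)

```text
time: 7.35
position: [0.5323, -0.0049, 0.0957]
tool_rot: [2.221, 2.221, 0.001]
ft_force: [-0.9, 0.0, -1.5]
grip_width: 0.67
grip_force: 35.0
```

```bash
python3 -c "
from h import *
F=[]
for i in range(4): ctrl.get_image('side');F.append(ctrl.get_state()['ft_force'])
print(np.mean(F,0))
delta(.532,-.005,.0956)"
```

```text
[ 0.14685082  0.43306329 -1.17686075]
7.55 [ 0.5323 -0.0049  0.0957] F [ 0.18  0.54 -0.99] w 0.671 g 34.999735951423645
[[0.0, 1.0, 0.001], [1.0, -0.0, 0.0], [0.0, 0.001, -1.0]] q [-0.46  0.17  0.46  1.9  -0.09  1.09  0.03]
tool mm [-0.1 -0.3  0.1]
```

Emit:
send_rows(
  motion=[
    {"claw": -1,"slide": [0,0,0.5],"delta_rot": [0,0,0]},
    {"claw": -1,"slide": [0,0,1],"delta_rot": [0,0,0]},
    {"claw": -1,"slide": [0,0,1],"delta_rot": [0,0,0]},
    {"claw": -1,"slide": [0,0,1],"delta_rot": [0,0,0]},
  ],
)

```text
time: 7.95
position: [0.5325, -0.0049, 0.0956]
tool_rot: [2.221, 2.221, 0.002]
ft_force: [-1.4, -0.1, 6.7]
grip_width: 0.668
grip_force: 35.0
```

```bash
python3 -c "
from h import *
F=[]
for i in range(4): ctrl.get_image('side');F.append(ctrl.get_state()['ft_force'])
print(np.mean(F,0))
delta(.532,-.005,.0956)"
```

```text
[-1.49388398 -0.21539455  6.09900717]
8.15 [ 0.5324 -0.0049  0.0956] F [-2.36 -0.82  6.63] w 0.664 g 35.00133991241455
[[0.0, 1.0, 0.001], [1.0, -0.0, 0.001], [0.001, 0.001, -1.0]] q [-0.46  0.17  0.46  1.9  -0.09  1.09  0.03]
tool mm [-0.1 -0.4 -0. ]
```

Firmly seated. I'll release, rise and go to tin 2.

Emit:
send_rows(
  motion=[
    {"claw": 1,"slide": [0,0,-1],"delta_rot": [0,0,0]},
    {"claw": 1,"slide": [0,0,-1],"delta_rot": [0,0,0]},
    {"claw": 1,"slide": [0,0,-1],"delta_rot": [0,0,0]},
    {"claw": 1,"slide": [0,0,-1],"delta_rot": [0,0,0]},
    {"claw": 1,"slide": [0,0,-1],"delta_rot": [0,0,0]},
  ],
)

```text
time: 8.65
position: [0.5319, -0.0049, 0.0952]
tool_rot: [-2.221, -2.221, 0.0]
ft_force: [-0.1, -0.1, 0.4]
grip_width: 0.981
grip_force: 0.0
```

Emit:
send_rows(
  motion=[
    {"claw": 1,"slide": [0,0,0],"delta_rot": [0,0,0]},
    {"claw": 1,"slide": [0,0,-15],"delta_rot": [0,0,0]},
    {"claw": 1,"slide": [0,0,-35],"delta_rot": [0,0,0]},
    {"claw": 1,"slide": [0,0,-60],"delta_rot": [0,0,0]},
    {"claw": 1,"slide": [0,0,-84],"delta_rot": [0,0,0]},
  ],
)

```text
time: 9.15
position: [0.5318, -0.005, 0.1801]
tool_rot: [-2.221, -2.221, 0.0]
ft_force: [0.4, 0.2, -0.2]
grip_width: 0.999
grip_force: 0.0
```

Emit:
send_rows(
  motion=[
    {"claw": 1,"slide": [-30,-8,0],"delta_rot": [0,0,0]},
    {"claw": 1,"slide": [-60,-16,0],"delta_rot": [0,0,0]},
    {"claw": 1,"slide": [-90,-25,0],"delta_rot": [0,0,0]},
    {"claw": 1,"slide": [-121,-33,0],"delta_rot": [0,0,0]},
    {"claw": 1,"slide": [-121,-33,0],"delta_rot": [0,0,0]},
  ],
)

```text
time: 9.65
position: [0.4974, -0.1314, 0.1797]
tool_rot: [2.229, 2.212, -0.002]
ft_force: [0.7, -0.4, -0.6]
grip_width: 1.002
grip_force: 0.0
```

Emit:
send_rows(
  motion=[
    {"claw": 1,"slide": [0,0,0],"delta_rot": [0,0,0]},
    {"claw": 1,"slide": [0,0,0],"delta_rot": [0,0,0]},
    {"claw": 1,"slide": [0,0,0],"delta_rot": [0,0,0]},
  ],
)

```text
time: 9.95
position: [0.4993, -0.1245, 0.1792]
tool_rot: [-2.219, -2.224, -0.0]
ft_force: [-0.1, 0.7, 0.2]
grip_width: 0.996
grip_force: 0.0
```

```bash
python3 -c "
from h import *
delta(.499,-.1263,.095)
im=ctrl.get_image('side');cv2.imwrite('pics/s2.png',cv2.resize(im['color'][100:290,180:350],None,fx=3,fy=3,interpolation=cv2.INTER_CUBIC))"
```

```text
9.95 [ 0.4993 -0.1245  0.1792] F [-0.1   0.67  0.22] w 0.996 g 0.0
[[-0.002, 1.0, -0.0], [1.0, 0.002, 0.0], [0.0, -0.0, -1.0]] q [-0.36  0.05  0.57  1.85 -0.03  1.25  0.22]
tool mm [-1.8 -0.3 84.2]
```

View pics/s2.png

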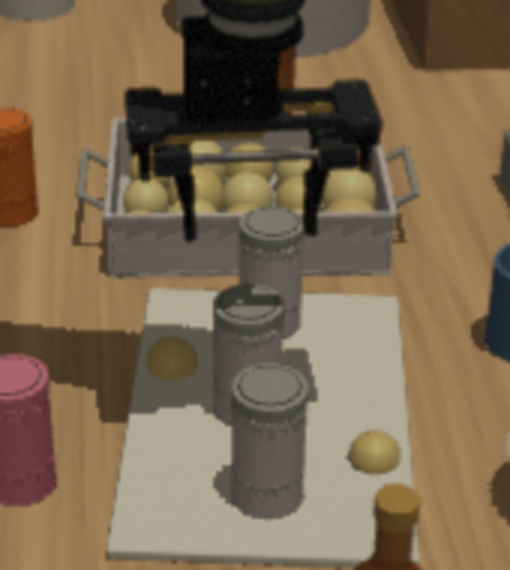

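The first tin stands upright at (270,270), back in place. The gripper is centred over tin 2 (lid at 250,308), so I'll descend, grip, lift and weigh.

Emit:
send_rows(
  motion=[
    {"claw": 1,"slide": [-1,0,20],"delta_rot": [0,0,0]},
    {"claw": 1,"slide": [-1,0,40],"delta_rot": [0,0,0]},
    {"claw": 1,"slide": [-1,0,60],"delta_rot": [0,0,0]},
    {"claw": 1,"slide": [-1,0,75],"delta_rot": [0,0,0]},
    {"claw": 1,"slide": [-1,0,84],"delta_rot": [0,0,0]},
  ],
)

```text
time: 10.5
position: [0.4984, -0.126, 0.094]
tool_rot: [-2.219, -2.222, 0.002]
ft_force: [-0.1, 0.9, 0.2]
grip_width: 0.998
grip_force: 0.0
```

Emit:
send_rows(
  motion=[
    {"claw": 1,"slide": [0,0,0],"delta_rot": [0,0,0]},
    {"claw": 1,"slide": [0,0,0],"delta_rot": [0,0,0]},
    {"claw": -1,"slide": [0,0,0],"delta_rot": [0,0,0]},
    {"claw": -1,"slide": [0,0,0],"delta_rot": [0,0,0]},
    {"claw": -1,"slide": [0,0,0],"delta_rot": [0,0,0]},
  ],
)

```text
time: 11.0
position: [0.4994, -0.127, 0.0959]
tool_rot: [2.221, 2.221, 0.001]
ft_force: [-0.4, 0.6, 0.2]
grip_width: 0.811
grip_force: 0.0
```

Emit:
send_rows(
  motion=[
    {"claw": -1,"slide": [0,0,0],"delta_rot": [0,0,0]},
    {"claw": -1,"slide": [0,0,0],"delta_rot": [0,0,0]},
    {"claw": -1,"slide": [0,0,0],"delta_rot": [0,0,0]},
    {"claw": -1,"slide": [0,0,0],"delta_rot": [0,0,0]},
    {"claw": -1,"slide": [0,0,0],"delta_rot": [0,0,0]},
  ],
)

```text
time: 11.5
position: [0.4991, -0.1269, 0.0956]
tool_rot: [2.221, 2.221, 0.0]
ft_force: [-1.3, 0.4, 2.4]
grip_width: 0.67
grip_force: 35.0
```

Emit:
send_rows(
  motion=[
    {"claw": -1,"slide": [0,0,-8],"delta_rot": [0,0,0]},
    {"claw": -1,"slide": [0,0,-16],"delta_rot": [0,0,0]},
    {"claw": -1,"slide": [0,0,-24],"delta_rot": [0,0,0]},
    {"claw": -1,"slide": [0,0,-32],"delta_rot": [0,0,0]},
    {"claw": -1,"slide": [0,0,-40],"delta_rot": [0,0,0]},
  ],
)

```text
time: 12.0
position: [0.4991, -0.1269, 0.1362]
tool_rot: [2.221, 2.221, 0.001]
ft_force: [1.0, 0.6, -2.2]
grip_width: 0.665
grip_force: 35.0
```

Emit:
send_rows(
  motion=[
    {"claw": -1,"slide": [0,0,0],"delta_rot": [0,0,0]},
    {"claw": -1,"slide": [0,0,0],"delta_rot": [0,0,0]},
    {"claw": -1,"slide": [0,0,0],"delta_rot": [0,0,0]},
    {"claw": -1,"slide": [0,0,0],"delta_rot": [0,0,0]},
    {"claw": -1,"slide": [0,0,0],"delta_rot": [0,0,0]},
  ],
)

```text
time: 12.5
position: [0.4987, -0.1269, 0.135]
tool_rot: [-2.221, -2.221, 0.001]
ft_force: [0.1, -0.6, -2.2]
grip_width: 0.668
grip_force: 35.0
```

Emit:
send_rows(
  motion=[
    {"claw": -1,"slide": [0,0,0],"delta_rot": [0,0,0]},
    {"claw": -1,"slide": [0,0,0],"delta_rot": [0,0,0]},
  ],
)

```text
time: 12.7
position: [0.4989, -0.1269, 0.1353]
tool_rot: [-2.221, -2.221, 0.0]
ft_force: [0.4, -1.0, -2.6]
grip_width: 0.672
grip_force: 35.0
```

```bash
python3 -c "
from h import *
F=[]
for i in range(10): ctrl.get_image('top');F.append(ctrl.get_state()['ft_force'])
print(np.round(F,2)[:,2],np.mean(F,0))
delta(.499,-.127,.0956)"
```

```text
[-2.22 -2.36 -1.49 -1.81 -2.38 -2.27 -1.6  -2.17 -1.8  -3.25] [ 0.12358071  0.16844836 -2.13589584]
13.2 [ 0.499  -0.1269  0.1354] F [ 0.52  0.12 -3.25] w 0.667 g 34.999428391456604
[[0.0, 1.0, 0.0], [1.0, -0.0, 0.0], [0.0, 0.0, -1.0]] q [-0.35  0.09  0.57  1.9  -0.05  1.16  0.25]
tool mm [-0.1  0.  39.8]
```

Tin 2 reads about 2.1 N (0.22 kg), so it is light too. Setting it back.

Emit:
send_rows(
  motion=[
    {"claw": -1,"slide": [0,0,10],"delta_rot": [0,0,0]},
    {"claw": -1,"slide": [0,0,20],"delta_rot": [0,0,0]},
    {"claw": -1,"slide": [0,0,30],"delta_rot": [0,0,0]},
    {"claw": -1,"slide": [0,0,35],"delta_rot": [0,0,0]},
    {"claw": -1,"slide": [0,0,38],"delta_rot": [0,0,0]},
  ],
)

```text
time: 13.7
position: [0.4984, -0.1269, 0.0963]
tool_rot: [-2.221, -2.221, 0.002]
ft_force: [-0.4, -0.4, -3.3]
grip_width: 0.667
grip_force: 35.0
```

Emit:
send_rows(
  motion=[
    {"claw": -1,"slide": [0,0,1],"delta_rot": [0,0,0]},
    {"claw": -1,"slide": [0,0,2],"delta_rot": [0,0,0]},
    {"claw": -1,"slide": [0,0,2.5],"delta_rot": [0,0,0]},
    {"claw": -1,"slide": [0,0,3],"delta_rot": [0,0,0]},
    {"claw": -1,"slide": [0,0,3],"delta_rot": [0,0,0]},
  ],
)

```text
time: 14.2
position: [0.4992, -0.1271, 0.0955]
tool_rot: [2.221, 2.221, 0.001]
ft_force: [-3.9, 0.1, 5.7]
grip_width: 0.666
grip_force: 35.0
```

Emit:
send_rows(
  motion=[
    {"claw": -1,"slide": [0,0,0],"delta_rot": [0,0,0]},
    {"claw": -1,"slide": [0,0,0],"delta_rot": [0,0,0]},
  ],
)

```text
time: 14.4
position: [0.4992, -0.1271, 0.0956]
tool_rot: [2.221, 2.221, 0.001]
ft_force: [-3.1, 1.0, 5.6]
grip_width: 0.666
grip_force: 35.0
```

Emit:
send_rows(
  motion=[
    {"claw": 1,"slide": [0,0,-1],"delta_rot": [0,0,0]},
    {"claw": 1,"slide": [0,0,-1],"delta_rot": [0,0,0]},
    {"claw": 1,"slide": [0,0,-1],"delta_rot": [0,0,0]},
    {"claw": 1,"slide": [0,0,-1],"delta_rot": [0,0,0]},
    {"claw": 1,"slide": [0,0,-1],"delta_rot": [0,0,0]},
  ],
)

```text
time: 14.9
position: [0.499, -0.1269, 0.0953]
tool_rot: [2.221, 2.221, 0.0]
ft_force: [0.1, -0.3, 0.3]
grip_width: 0.977
grip_force: 0.0
```

Emit:
send_rows(
  motion=[
    {"claw": 1,"slide": [0,0,0],"delta_rot": [0,0,0]},
    {"claw": 1,"slide": [0,0,-15],"delta_rot": [0,0,0]},
    {"claw": 1,"slide": [0,0,-35],"delta_rot": [0,0,0]},
    {"claw": 1,"slide": [0,0,-60],"delta_rot": [0,0,0]},
    {"claw": 1,"slide": [0,0,-84],"delta_rot": [0,0,0]},
  ],
)

```text
time: 15.4
position: [0.4988, -0.127, 0.1802]
tool_rot: [-2.222, -2.221, 0.0]
ft_force: [-0.0, 0.6, 0.1]
grip_width: 0.999
grip_force: 0.0
```

Emit:
send_rows(
  motion=[
    {"claw": 1,"slide": [-28,1,0],"delta_rot": [0,0,0]},
    {"claw": 1,"slide": [-56,3,0],"delta_rot": [0,0,0]},
    {"claw": 1,"slide": [-84,5,0],"delta_rot": [0,0,0]},
    {"claw": 1,"slide": [-112,6,0],"delta_rot": [0,0,0]},
    {"claw": 1,"slide": [-112,6,0],"delta_rot": [0,0,0]},
  ],
)

```text
time: 15.9
position: [0.5039, -0.2438, 0.1796]
tool_rot: [2.227, 2.213, -0.004]
ft_force: [-0.4, -0.1, -0.3]
grip_width: 1.0
grip_force: 0.0
```

Emit:
send_rows(
  motion=[
    {"claw": 1,"slide": [0,0,0],"delta_rot": [0,0,0]},
    {"claw": 1,"slide": [0,0,0],"delta_rot": [0,0,0]},
    {"claw": 1,"slide": [0,0,0],"delta_rot": [0,0,0]},
  ],
)

```text
time: 16.2
position: [0.5053, -0.2375, 0.1793]
tool_rot: [-2.219, -2.223, -0.001]
ft_force: [0.6, 0.4, 0.0]
grip_width: 1.001
grip_force: 0.0
```

```bash
python3 -c "
from h import *
delta(.5047,-.2395,.095)
im=ctrl.get_image('side');cv2.imwrite('pics/s3.png',cv2.resize(im['color'][100:290,180:350],None,fx=3,fy=3,interpolation=cv2.INTER_CUBIC))"
```

```text
16.2 [ 0.5053 -0.2375  0.1793] F [0.65 0.39 0.03] w 1.001 g 0.0
[[-0.002, 1.0, 0.0], [1.0, 0.002, 0.001], [0.001, 0.0, -1.0]] q [-0.21  0.16  0.67  1.75 -0.11  1.26  0.49]
tool mm [-2.1 -0.6 84.3]
```

View pics/s3.png

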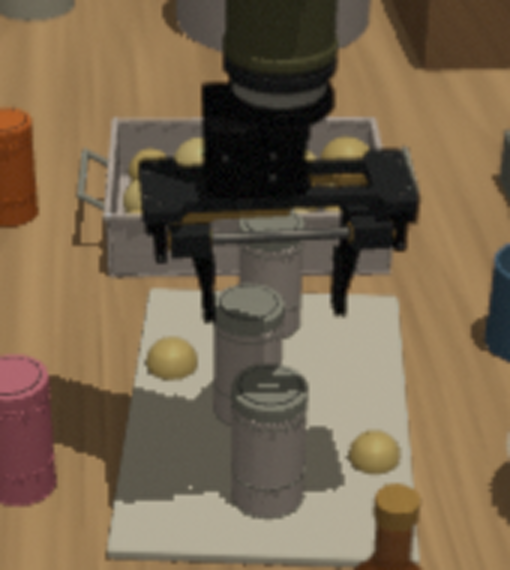

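Tins 1 (270,275) and 2 (250,350) stand in their places, and the gripper is over tin 3 (270,395).

Emit:
send_rows(
  motion=[
    {"claw": 1,"slide": [-1,0,20],"delta_rot": [0,0,0]},
    {"claw": 1,"slide": [-1,0,40],"delta_rot": [0,0,0]},
    {"claw": 1,"slide": [-1,0,60],"delta_rot": [0,0,0]},
    {"claw": 1,"slide": [-1,0,75],"delta_rot": [0,0,0]},
    {"claw": 1,"slide": [-1,0,84],"delta_rot": [0,0,0]},
  ],
  grip_force=40,
)

```text
time: 16.75
position: [0.5046, -0.239, 0.0941]
tool_rot: [-2.219, -2.222, 0.001]
ft_force: [0.1, 0.9, 0.9]
grip_width: 0.998
grip_force: 0.0
```

Emit:
send_rows(
  motion=[
    {"claw": 1,"slide": [0,0,0],"delta_rot": [0,0,0]},
    {"claw": 1,"slide": [0,0,0],"delta_rot": [0,0,0]},
    {"claw": -1,"slide": [0,0,0],"delta_rot": [0,0,0]},
    {"claw": -1,"slide": [0,0,0],"delta_rot": [0,0,0]},
    {"claw": -1,"slide": [0,0,0],"delta_rot": [0,0,0]},
  ],
)

```text
time: 17.25
position: [0.5054, -0.2401, 0.0959]
tool_rot: [2.221, 2.221, 0.001]
ft_force: [-0.1, -0.4, -0.8]
grip_width: 0.807
grip_force: 0.0
```

Emit:
send_rows(
  motion=[
    {"claw": -1,"slide": [0,0,0],"delta_rot": [0,0,0]},
    {"claw": -1,"slide": [0,0,0],"delta_rot": [0,0,0]},
    {"claw": -1,"slide": [0,0,0],"delta_rot": [0,0,0]},
    {"claw": -1,"slide": [0,0,0],"delta_rot": [0,0,0]},
    {"claw": -1,"slide": [0,0,0],"delta_rot": [0,0,0]},
  ],
)

```text
time: 17.75
position: [0.5047, -0.24, 0.0955]
tool_rot: [-2.221, -2.221, 0.0]
ft_force: [-2.1, -0.2, 3.7]
grip_width: 0.668
grip_force: 40.0
```

Emit:
send_rows(
  motion=[
    {"claw": -1,"slide": [0,0,-8],"delta_rot": [0,0,0]},
    {"claw": -1,"slide": [0,0,-16],"delta_rot": [0,0,0]},
    {"claw": -1,"slide": [0,0,-24],"delta_rot": [0,0,0]},
    {"claw": -1,"slide": [0,0,-32],"delta_rot": [0,0,0]},
    {"claw": -1,"slide": [0,0,-40],"delta_rot": [0,0,0]},
  ],
)

```text
time: 18.25
position: [0.505, -0.2399, 0.136]
tool_rot: [2.221, 2.221, 0.0]
ft_force: [-0.2, -0.2, -4.7]
grip_width: 0.669
grip_force: 40.0
```

Emit:
send_rows(
  motion=[
    {"claw": -1,"slide": [0,0,0],"delta_rot": [0,0,0]},
    {"claw": -1,"slide": [0,0,0],"delta_rot": [0,0,0]},
    {"claw": -1,"slide": [0,0,0],"delta_rot": [0,0,0]},
    {"claw": -1,"slide": [0,0,0],"delta_rot": [0,0,0]},
    {"claw": -1,"slide": [0,0,0],"delta_rot": [0,0,0]},
  ],
)

```text
time: 18.75
position: [0.5047, -0.2398, 0.135]
tool_rot: [-2.221, -2.221, 0.0]
ft_force: [0.5, 0.6, -6.3]
grip_width: 0.666
grip_force: 40.0
```

```bash
python3 -c "
from h import *
F=[]
for i in range(10): ctrl.get_image('top');F.append(ctrl.get_state()['ft_force'])
print(np.round(F,2)[:,2],np.mean(F,0))
delta(.532,.196,.26)"
```

```text
[-5.68 -6.33 -5.31 -6.01 -4.71 -5.68 -6.11 -6.02 -5.62 -5.41] [-5.70949675e-04  7.36586280e-02 -5.68731831e+00]
19.25 [ 0.505  -0.2399  0.1353] F [-0.71  0.58 -5.41] w 0.669 g 39.99852387816645
[[-0.0, 1.0, 0.0], [1.0, 0.0, 0.0], [0.0, 0.0, -1.0]] q [-0.2   0.21  0.67  1.8  -0.14  1.18  0.52]
tool mm [ 435.9   27.  -124.6]
```

Tin 3 reads 5.7 N (0.58 kg), so it is the heaviest. I'll raise it 130 mm to clear the other tins, then carry it to the pan's middle at (0.532, 0.196).

Emit:
send_rows(
  motion=[
    {"claw": -1,"slide": [0,0,-15],"delta_rot": [0,0,0]},
    {"claw": -1,"slide": [0,0,-40],"delta_rot": [0,0,0]},
    {"claw": -1,"slide": [0,0,-70],"delta_rot": [0,0,0]},
    {"claw": -1,"slide": [0,0,-100],"delta_rot": [0,0,0]},
    {"claw": -1,"slide": [0,0,-130],"delta_rot": [0,0,0]},
  ],
)

```text
time: 19.75
position: [0.5049, -0.2402, 0.2679]
tool_rot: [2.221, 2.22, 0.001]
ft_force: [0.2, 0.1, -6.1]
grip_width: 0.666
grip_force: 40.0
```

Emit:
send_rows(
  motion=[
    {"claw": -1,"slide": [0,0,0],"delta_rot": [0,0,0]},
    {"claw": -1,"slide": [10,1,0],"delta_rot": [0,0,0]},
    {"claw": -1,"slide": [30,2,0],"delta_rot": [0,0,0]},
    {"claw": -1,"slide": [55,3,0],"delta_rot": [0,0,0]},
    {"claw": -1,"slide": [85,5,0],"delta_rot": [0,0,0]},
  ],
)

```text
time: 20.25
position: [0.5085, -0.1539, 0.2633]
tool_rot: [-2.221, -2.218, 0.004]
ft_force: [1.0, 1.0, -6.0]
grip_width: 0.666
grip_force: 40.0
```

Emit:
send_rows(
  motion=[
    {"claw": -1,"slide": [30,2,0],"delta_rot": [0,0,0]},
    {"claw": -1,"slide": [60,4,0],"delta_rot": [0,0,0]},
    {"claw": -1,"slide": [90,6,0],"delta_rot": [0,0,0]},
    {"claw": -1,"slide": [120,8,0],"delta_rot": [0,0,0]},
    {"claw": -1,"slide": [150,10,0],"delta_rot": [0,0,0]},
  ],
)

```text
time: 20.75
position: [0.5184, -0.0027, 0.2633]
tool_rot: [-2.219, -2.221, 0.004]
ft_force: [1.2, 0.9, -6.4]
grip_width: 0.667
grip_force: 40.0
```

Emit:
send_rows(
  motion=[
    {"claw": -1,"slide": [30,2,0],"delta_rot": [0,0,0]},
    {"claw": -1,"slide": [60,4,0],"delta_rot": [0,0,0]},
    {"claw": -1,"slide": [90,6,0],"delta_rot": [0,0,0]},
    {"claw": -1,"slide": [120,8,0],"delta_rot": [0,0,0]},
    {"claw": -1,"slide": [145,9,0],"delta_rot": [0,0,0]},
  ],
)

```text
time: 21.25
position: [0.5271, 0.1428, 0.263]
tool_rot: [-2.217, -2.222, 0.005]
ft_force: [0.2, -0.3, -6.0]
grip_width: 0.665
grip_force: 40.0
```

Emit:
send_rows(
  motion=[
    {"claw": -1,"slide": [20,1,0],"delta_rot": [0,0,0]},
    {"claw": -1,"slide": [35,2,0],"delta_rot": [0,0,0]},
    {"claw": -1,"slide": [46,3,0],"delta_rot": [0,0,0]},
    {"claw": -1,"slide": [53,3,0],"delta_rot": [0,0,0]},
    {"claw": -1,"slide": [56,3,0],"delta_rot": [0,0,0]},
  ],
)

```text
time: 21.75
position: [0.5318, 0.1963, 0.265]
tool_rot: [-2.221, -2.221, 0.001]
ft_force: [-0.4, 0.9, -5.6]
grip_width: 0.664
grip_force: 40.0
```

Emit:
send_rows(
  motion=[
    {"claw": -1,"slide": [0,0,0],"delta_rot": [0,0,0]},
    {"claw": -1,"slide": [0,0,0],"delta_rot": [0,0,0]},
    {"claw": -1,"slide": [0,0,0],"delta_rot": [0,0,0]},
    {"claw": -1,"slide": [0,0,0],"delta_rot": [0,0,0]},
    {"claw": -1,"slide": [0,0,0],"delta_rot": [0,0,0]},
  ],
)

```text
time: 22.25
position: [0.532, 0.1957, 0.2655]
tool_rot: [2.222, 2.221, 0.0]
ft_force: [-0.1, -0.6, -5.4]
grip_width: 0.668
grip_force: 40.0
```

```bash
python3 -c "
from h import *
delta(.532,.196,.265)
im=ctrl.get_image('side');cv2.imwrite('pics/f.png',cv2.resize(im['color'][60:290,150:400],None,fx=2.5,fy=2.5,interpolation=cv2.INTER_CUBIC))"
```

```text
22.25 [0.532  0.1957 0.2655] F [-0.09 -0.6  -5.37] w 0.668 g 39.99866628582822
[[0.001, 1.0, 0.0], [1.0, -0.001, 0.0], [0.0, 0.0, -1.0]] q [-0.67  0.12  0.3   1.59 -0.04  1.43 -0.37]
tool mm [ 0.3 -0.   0.5]
```

View pics/f.png

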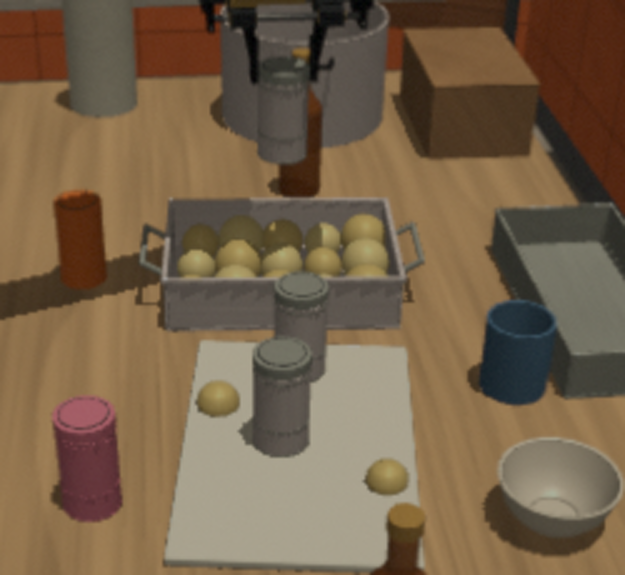

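The heaviest tin is held upright at (283,110) above the pan, with its underside at about z = 0.18, 11 cm over the rim. The other two stand on the board at (302,330) and (282,400).

```bash
python3 -c "
from bench import ctrl
print(ctrl.close_job())"
```

```text
the job is handed in; nothing more can be done
None
```

I weighed the three tins in order from the pan (about 0.29, 0.22 and 0.58 kg) and handed the job in while holding the third, heaviest tin upright and still over the middle of the pan, its underside about 11 cm above the rim, with the other two standing in their places on the board.

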